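Walk the bench power pack into its bay and click the selector

TASK

The blue power pack is heavy: rather than shoving it straight, walk it to the left, under the low shelf, by pushing the two corners of its tail in turn: the corner nearer the robot first, then the far one, the near one and so on, letting the pack swing a good 15 degrees past square at each of the first three pushes. Stop when its whole front sits flat against the grey stop bar, between the yellow marks; only then turn the black selector knob exactly three clicks clockwise, to the red dot, without overshooting, and let go. Do not tip the pack or disturb the tray, the pen cup or the white jar.

Things in the scene. Friction and masses are not known exactly. Their poses are not given: they have to be found in the camera images.
- pack: Power pack: loose blue box, vent slots on top, 110 (x) x 160 (y) x 100 (z) mm, 1.7 to 2.3 kg, too wide to grasp. Pushed low near one tail corner it pivots about a point beyond its centre and creeps forward; it stops when the push stops. Origin: centre of its underside; x forward to the stop, y towards the robot. Starts 150 to 180 mm short of home, within 12 mm of the centre line, 6 deg of square.
- tail_near (a point): Bottom corner of the pack's tail (the side away from the stop bar) nearer the robot: at (-55, 80, 0) mm of the pack. The first corner to push.
- tail_far (a point): Bottom corner of the pack's tail farther from the robot: at (-55, -80, 0) mm.
- front_near (a point): Bottom corner of the pack's front (the side facing the stop bar) nearer the robot: at (55, 80, 0) mm.
- front_far (a point): Bottom corner of the pack's front farther from the robot: at (55, -80, 0) mm.
- bay: Fixed bay. Origin on the bench, middle of the stop bar's striking face; x into the stop (about the robot's left), y towards the robot. Bar 260 long in y, 35 high. Yellow marks y +-106. Bridge shelf over x -130 to -70, y +-172, 155 to 171 high, meters on it to 221; posts x -100, y +-165 (mm). Home: pack origin x -55, y 0; tail at x -110 is under the shelf: lean the tool 30 to 40 deg back, tips towards +x.
- bay_diag (a point): The bay's origin, turned 45 degrees anticlockwise (from above). The angle between the pack's x and this x is 45 degrees when the pack is square, larger when it has swung with its robot side ahead, smaller with its far side ahead.
- selector (a joint): Angle of the black selector knob, rad, 0 at the start, growing clockwise seen from above, free to 3.5. Click stops every 24 degrees (0.419 rad), into which it snaps when let go; about 0.06 N m to pass one. Three clicks = 1.257 rad.
- selector_grip (a point): Middle of the knob's upright grip bar, on the turning axis, 72 mm above the bench. Bar: 46 mm long (this point's x, turning with the knob; white line at its +x end), 13 mm thick (y), from 59 to 84 mm above the bench, on a 54 mm disc. Grasp it across its thickness from above.
- selector_box: Fixed grey box under the knob, 100 x 100 x 50 mm, origin at the centre of its underside, the knob's axis upright at its centre. Dots on its top mark the click stops clockwise from its x axis; the third click is red. Stands to the robot's left or right.
- tray: Green open parts tray, 110 x 110 x 45 mm, loose, origin at the centre of its underside. A bystander.
- pencup: Grey pen cup, 72 mm across, 90 mm high, loose, origin at the centre of its underside. A bystander.
- flux: White jar, 44 mm across, 75 mm high, loose, origin at the centre of its underside. A bystander.
Mind the look-alikes: they are no part of the job. What is shaped like the selector_box but purple is not meant. There is more than one size of the pack; the job needs the larger.

How it is judged:
By the outcome, as a careful person would: the job done as asked, in the order asked, and still so for the second after the job is handed in, with the robot touching nothing.
It also fails if it takes over 67 s, if anything falls off the work surface, if the arm or the gripper's body presses on something with over 40 N, if the wrist force passes 120 N, or if a joint passes its speed limit or range.

ROBOT

A 6-joint arm with a two-finger parallel gripper is mounted at the origin on the work surface. World frame = base frame: x ahead of the robot, y to its left, z up, the work surface at z = 0. Lengths are in m, angles in rad, forces in N, time in s.
With the tool pointing down it reaches from about 0.425 to 0.95 m from the base axis. Payload 3.5 kg.
Tool frame: the origin (TCP) lies at the very end of the fingers, on their centre line; the grasp point (between the pads) lies 19 mm behind it (manip.grip_point_offset is the z of the grasp point in the tool frame, in m); z points along the fingers, x is the direction in which the jaws open and shut, and the axes are right-handed (so a half turn about z gives the same grasp; the last joint's range is limited). The gripper opens to 85 mm and grips with 20 to 120 N. Pads are 22 mm wide; open, the fingers measure 114 mm over their backs; the gripper's body (76 mm by 85 mm) begins 54 mm behind the grasp point. The pads swing forward as they close: fully open they stand 13 mm farther back than shut.
Start: joints at [-1.417, 0.286, 1.577, -0, 1.279, -0.15], TCP at [0.202, -0.644, 0.231] pointing down, gripper open.
Joint ranges: [-2.77, 2.77], [-0.9, 2.22], [0.21, 2.48], [-1.53, 4.67], [0.24, 2.81], [-2.84, 2.84]. Speed limits (rad/s): [2.79, 2.79, 3.14, 3.14, 3.14, 3.14].

INTERFACE

Orientations are given as a unit quaternion [x, y, z, w].
In Python, from cell import manip gives the robot as it stands.
- The arm moves only by the shell command python3 -m pendant 'ROWS' [FORCE]. ROWS is JSON, a list of rows, each a list of 5 numbers: the shift along the tool's x, y, z in m, then the turn about the tool's z in degrees, then the opening, from 0 (shut) to 1 (fully open). A call has 1 to 5 rows; each row shifts and turns the commanded pose from where the row before left it, along the tool's axes as they then stand; what a row does not reach is not made up. A row lasts 1/10 s, in which the tool goes at most 50 mm and 8.59 degrees, less where a joint would pass 70% of its speed; a pose out of reach is approached as far as the arm can. A call is refused whole if a number of a shift passes 0.05 or a number of a turn 8.59, either way. A call with a gripper value outside its range is refused whole. The fingers move at their own pace and stop on an object; FORCE is the grip in N (left out, the last holds). Time passes only in rows, so rows that do not move let the fingers close. It gives the time, the measured TCP pose, the force and the opening at its end, in the units of the state.
- manip.get_obs(): the state, without advancing time (a new reading comes with each control period).
- manip.capture(name): name is "side" or "top" or "wrist"; returns a dict with "img" (400x640x3 uint8, red, green, blue), "z_map" (400x640 float32, m along the optical axis (not along the pixel's ray), 0 where there is no reading), "vertical_fov" (degrees; the focal length in pixels is half the picture's height over the tangent of half this angle, whatever the lens; pixels are square), "cx", "cy" (the principal point, pixels), "k1" (the pictures are not rectified: a ray, as slopes to the right and down, at radius r is drawn at 1 + k1 r^2 times it, then the intrinsics apply), "cam_to_world" (4x4, takes a point from camera to world coordinates). Camera axes: x right, y down, z forward; pixel columns grow to the right and rows downward; lengths in m; the calibration is good to about 2 mm. A picture is of the moment at which its call begins.
- manip.finish_job(): hands the job in, once; it reports no verdict.
Trained networks look in the newest picture that a camera, given by its name, has taken for a name from the list of things; names that differ only in an ending like _2 or _b are one class to them, and where a whole thing is asked for, a point or a joint stands for the part that bears it (a point fixed in the world has none). Each returns a list of dicts, best first, with "conf" (0 to 1); they miss things now and then, are a little off and sometimes report something else, mostly with a low value. They report only what shows in the picture. A call takes as long as a camera call. They do not tell look-alikes from the thing itself.
- manip.silhouettes(camera, target): "mask" (400x640 bool, what is visible of it) and "extent" ([left, top, right, bottom] in pixels, round what is visible of it).
The state is a dict: "clock": time; "joint_positions": joint angles; "joint_vel": joint speeds; "joint_efforts": joint torques, N m; "tool_pos": TCP position; "tool_rot": TCP orientation; "wrist_force": force on the tool from outside, world axes, zero at the start; "moment": the same for the moment, N m; "width": finger opening in m.
Only numpy, scipy, OpenCV 4.12 (cv2) and the standard library are available. Lean on these libraries where they do the work, as an engineer would, in place of code of your own. Each camera call takes 0.05 s, during which the arm holds its last target. There are 200 camera calls.

## Working session

There is one attempt and no reset: what is moved stays moved. The work goes in short steps, Python scripts to look and compute and a shell command to move; the robot and the scene stay as the last step left them, time stands still between calls to the robot, and variables do not carry over. Pictures are saved under pics/ and viewed, about 8 in all and at most 12, crops included, and the job is handed in when it is done.

```bash
ls; mkdir -p pics
cat > h.py <<'E'
import numpy as np, cv2
from cell import manip
def cap(n): return manip.capture(n)
def K(c):
    f=200/np.tan(np.radians(c["vertical_fov"])/2); return np.array([[f,0,c["cx"]],[0,f,c["cy"]],[0,0,1.]])
def D(c): return np.array([c["k1"],0,0,0,0.])
def cloud(c):
    v,u=np.mgrid[0:400,0:640]
    p=cv2.undistortPoints(np.stack([u,v],-1).reshape(-1,1,2).astype(float),K(c),D(c)).reshape(400,640,2)
    z=c["z_map"][...,None]; P=np.concatenate([p*z,z],-1)
    T=np.array(c["cam_to_world"]); W=P@T[:3,:3].T+T[:3,3]; W[c["z_map"]<=0]=np.nan
    return W
def proj(c,X):
    T=np.linalg.inv(np.array(c["cam_to_world"])); r,_=cv2.Rodrigues(T[:3,:3])
    return cv2.projectPoints(np.array(X,float).reshape(-1,1,3),r,T[:3,3],K(c),D(c))[0].reshape(-1,2)
def save(c,n): cv2.imwrite("pics/"+n,c["img"][...,::-1])
E
python3 - <<'E'
from h import *
a={}
for n in("top","side"):
    c=cap(n);a[n]=c
    W=cloud(c)
    print(n,np.round(np.array(c["cam_to_world"])[:3,3],3))
    for t in("pack","bay","selector_box","selector","tray","pencup","flux"):
        for s in manip.silhouettes(n,t)[:3]:
            m=s["mask"]; P=W[m]; P=P[~np.isnan(P[:,0])]
            print(t,round(s["conf"],2),np.round(s["extent"]),m.sum(),np.round(np.median(P,0),3),np.round(np.percentile(P,[2,98],axis=0),3).tolist() if len(P) else"")
cv2.imwrite("pics/a.png",cv2.resize(np.vstack([a["top"]["img"],a["side"]["img"]])[...,::-1],(480,600)))
save(a["top"],"top.png");save(a["side"],"side.png")
E
```

```text
pics
top [0.386 0.016 1.407]
pack 0.77 [347. 164. 401. 213.] 1314 [ 0.647 -0.169  0.078] [[0.591, -0.232, 0.025], [0.707, -0.106, 0.084]]
pack 0.6 [297. 206. 336. 263.] 2162 [0.509 0.002 0.101] [[0.433, -0.05, 0.092], [0.588, 0.055, 0.107]]
selector_box 0.98 [169. 254. 205. 298.] 1340 [0.384 0.366 0.052] [[0.333, 0.318, 0.009], [0.436, 0.424, 0.086]]
selector_box 0.67 [169. 198. 218. 241.] 1284 [0.552 0.366 0.051] [[0.499, 0.315, 0.005], [0.612, 0.423, 0.086]]
selector 0.85 [180. 212. 199. 224.] 249 [0.557 0.369 0.062] [[0.534, 0.349, 0.055], [0.579, 0.396, 0.088]]
selector 0.61 [175. 269. 195. 287.] 303 [0.385 0.368 0.063] [[0.359, 0.347, 0.049], [0.408, 0.399, 0.088]]
tray 0.83 [426. 219. 469. 257.] 1473 [ 0.512 -0.4    0.009] [[0.457, -0.456, -0.0], [0.568, -0.339, 0.049]]
pencup 0.88 [181. 155. 208. 178.] 549 [0.715 0.378 0.051] [[0.676, 0.336, 0.002], [0.74, 0.401, 0.092]]
pencup 0.65 [397. 145. 415. 167.] 257 [ 0.752 -0.274  0.072] [[0.736, -0.308, -0.0], [0.797, -0.257, 0.08]]
flux 0.48 [400. 146. 416. 167.] 231 [ 0.751 -0.274  0.072] [[0.736, -0.297, 0.01], [0.777, -0.257, 0.
[... 497 characters left out ...]
0.559 0.394 0.048] [[0.5, 0.325, 0.002], [0.616, 0.437, 0.083]]
selector 0.71 [326. 303. 347. 328.] 437 [0.556 0.383 0.062] [[0.534, 0.353, 0.054], [0.579, 0.401, 0.085]]
selector 0.69 [402. 301. 428. 324.] 428 [0.386 0.382 0.062] [[0.362, 0.363, 0.055], [0.407, 0.4, 0.085]]
tray 0.79 [315. 117. 350. 147.] 918 [ 0.511 -0.391  0.026] [[0.456, -0.456, 0.002], [0.57, -0.333, 0.044]]
tray 0.46 [312. 175. 371. 235.] 1878 [0.513 0.057 0.058] [[0.435, -0.046, -0.0], [0.589, 0.065, 0.102]]
pencup 0.92 [249. 291. 284. 340.] 1262 [0.709 0.37  0.057] [[0.677, 0.341, 0.005], [0.74, 0.407, 0.089]]
flux 0.62 [253. 136. 267. 161.] 331 [ 0.756 -0.261  0.044] [[0.737, -0.336, -0.002], [0.778, -0.251, 0.075]]
```

View pics/top.png

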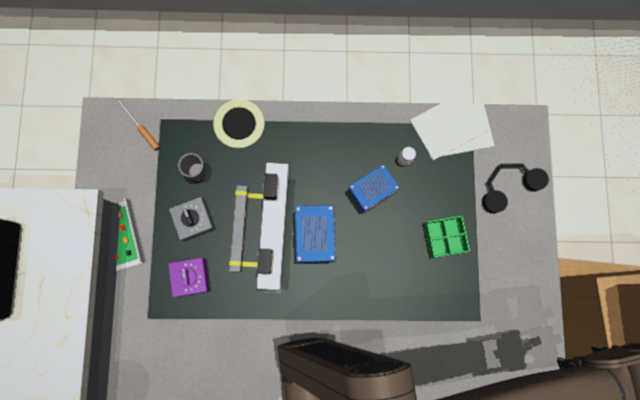

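View pics/side.png

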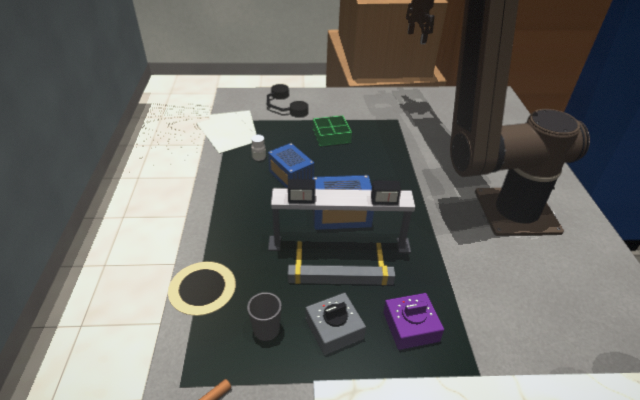

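```bash
cat >> h.py <<'E'
def rect(P):
    (c,(w,h),a)=cv2.minAreaRect((P[:,:2]*1000).astype(np.float32)); b=cv2.boxPoints((c,(w,h),a))
    if w>h: L,ang=(w,h),a
    else: L,ang=(h,w),a+90
    return np.round(c,1),np.round(L,1),round((ang+90)%180-90,2)   # long-axis angle, mm deg
def box(W,x0,x1,y0,y1,z0,z1):
    m=(W[...,0]>x0)&(W[...,0]<x1)&(W[...,1]>y0)&(W[...,1]<y1)&(W[...,2]>z0)&(W[...,2]<z1); return m
def comp(m):
    m=cv2.morphologyEx(m.astype(np.uint8),cv2.MORPH_OPEN,np.ones((2,2),np.uint8))
    n,l,s,_=cv2.connectedComponentsWithStats(m); return l==1+np.argmax(s[1:,4])
E
python3 - <<'E'
from h import *
a={n:cap(n) for n in("top","side")}
for n in a:
    W=cloud(a[n]); a[n]["W"]=W
    for nm,b in dict(pack=(.40,.62,-.08,.09,.09,.112),shelf=(.3,.75,.05,.25,.155,.185),bar=(.3,.75,.17,.25,.022,.045),gbox=(.48,.63,.29,.45,.04,.056),grip=(.52,.6,.33,.41,.074,.095),pbox=(.3,.46,.29,.45,.04,.056)).items():
        m=box(W,*b)
        if m.sum()<10: print(n,nm,"none");continue
        P=W[comp(m)]; print(n,nm,len(P),*rect(P),"z",round(float(np.median(P[:,2])),4))
    img=a[n]["img"].astype(int)
    ym=(img[...,0]>150)&(img[...,1]>130)&(img[...,2]<90)&box(W,.3,.75,.1,.3,-.01,.05)
    for k,(lo,hi) in enumerate(((.3,.53),(.53,.75))):
        P=W[ym&(W[...,0]>lo)&(W[...,0]<hi)]
        if len(P)>5: print("yellow",n,np.round(P.mean(0),3),rect(P))
    rm=(img[...,0]>150)&(img[...,1]<90)&(img[...,2]<90)&box(W,.48,.63,.29,.45,.04,.07)
    wm=(img.min(-1)>170)&box(W,.48,.63,.29,.45,.04,.1)
    print("red",n,np.round(W[rm].mean(0),3),rm.sum()); print(np.round(W[wm],3).tolist()[:40])
t=a["top"]["img"][140:300,150:410]; s=a["side"]["img"][280:370,290:450]
A=cv2.resize(t,(780,480),interpolation=cv2.INTER_CUBIC)
cv2.imwrite("pics/crop.png",A[...,::-1])
B=cv2.resize(a["side"]["img"][160:365,240:450],None,fx=2.9,fy=2.9,interpolation=cv2.INTER_CUBIC);cv2.imwrite("pics/crop2.png",B[...,::-1])
E
```

```text
top pack 2113 [nan nan] [0. 0.] -90.0 z nan
top shelf 2099 [536.5 111.6] [390.2  52. ] -14.92 z nan
top bar 894 [528.9 228.9] [260.    4.9] -8.76 z nan
top gbox 845 [nan nan] [0. 0.] -90.0 z nan
top grip 77 [555.4 370.6] [42.5 11.5] 21.82 z 0.0829
top pbox 877 [380.2 375.5] [107.5  98.9] -79.72 z nan
yellow top [0.424 0.214 0.013] (array([424.3, 219. ]), array([85.9, 12. ]), 85.59)
yellow top [0.635 0.201 0.012] (array([635.2, 209.2]), array([85.4, 14.6]), 85.41)
red top [nan nan nan] 0
[[0.594, 0.372, 0.053], [0.591, 0.39, 0.054], [0.592, 0.388, 0.049], [0.592, 0.374, 0.047], [0.592, 0.361, 0.05], [0.592, 0.359, 0.048], [0.588, 0.356, 0.056], [0.566, 0.377, 0.084], [0.568, 0.342, 0.051], [0.568, 0.339, 0.051], [0.553, 0.338, 0.052], [0.538, 0.344, 0.049], [0.526, 0.355, 0.049], [0.526, 0.352, 0.049], [0.52, 0.369, 0.051], [0.519, 0.365, 0.054]]
side pack 737 [459.8   0.6] [338.4 127. ] 61.46 z nan
side shelf 2239 [491.4  31.5] [400. 250.] -2.49 z nan
side bar 1067 [523.3 236.6] [270.7  46.3] 3.4 z nan
side gbox 1437 [550.2 363. ] [143.3  90.8] 36.23 z nan
side grip 148 [548.7 372.9]
[... 290 characters left out ...]
.34, 0.051], [0.568, 0.339, 0.049], [0.566, 0.339, 0.049], [0.554, 0.338, 0.047], [0.552, 0.338, 0.047], [0.561, 0.376, 0.083], [0.559, 0.375, 0.081], [0.527, 0.357, 0.054], [0.568, 0.381, 0.086], [0.566, 0.38, 0.084], [0.527, 0.356, 0.049], [0.572, 0.382, 0.085], [0.57, 0.381, 0.083], [0.594, 0.361, 0.051], [0.591, 0.359, 0.048], [0.589, 0.359, 0.049], [0.577, 0.386, 0.086], [0.521, 0.365, 0.047], [0.519, 0.367, 0.05], [0.524, 0.369, 0.049], [0.521, 0.369, 0.048], [0.52, 0.372, 0.052], [0.597, 0.374, 0.048], [0.594, 0.375, 0.049], [0.592, 0.375, 0.049], [0.591, 0.389, 0.052], [0.593, 0.39, 0.049], [0.591, 0.392, 0.051]]<stdin>:16: RuntimeWarning: Mean of empty slice.
  ret = um.true_divide(
```

View pics/crop.png

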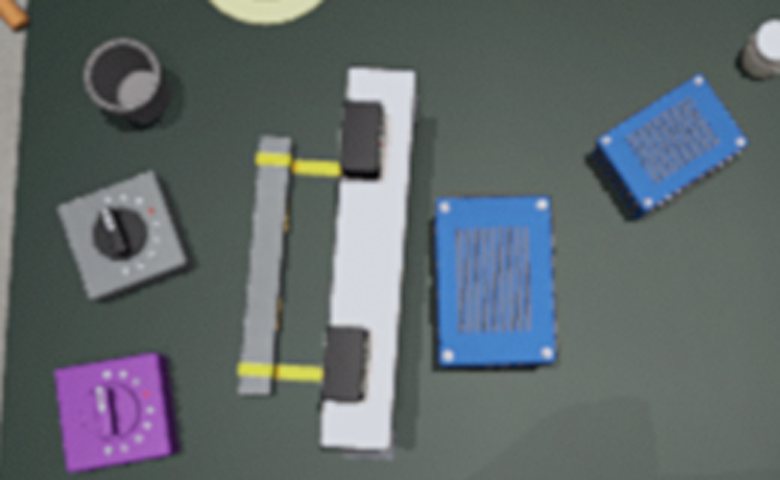

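```bash
cat >> h.py <<'E'
from scipy.optimize import minimize
def plane(c,z):
    v,u=np.mgrid[0:400,0:640]
    p=cv2.undistortPoints(np.stack([u,v],-1).reshape(-1,1,2).astype(float),K(c),D(c)).reshape(400,640,2)
    T=np.array(c["cam_to_world"]); d=np.concatenate([p,np.ones((400,640,1))],-1)@T[:3,:3].T
    return (T[:2,3]+d[...,:2]*((z-T[2,3])/d[...,2])[...,None])*1000
def fit(c,obs,occ,z,L,init):
    q=plane(c,z); near=(np.linalg.norm(q-np.array(init[:2]),axis=-1)<max(L)*.9)&~occ
    P=q[near];o=obs[near].astype(float)
    def f(s):
        a=np.radians(s[2]);d=P-s[:2];x=d@[np.cos(a),np.sin(a)];y=d@[-np.sin(a),np.cos(a)]
        sd=np.minimum(L[0]/2-abs(x),L[1]/2-abs(y)); m=1/(1+np.exp(-np.clip(sd/1.2,-40,40))); return ((m-o)**2).mean()*1000
    best=None
    for da in(-12,-4,4,12):
        r=minimize(f,[init[0]+3,init[1]-3,init[2]+da],method="Nelder-Mead",options=dict(initial_simplex=np.array(init)+[[8,0,da],[-8,6,da],[-4,-9,da],[0,0,da+6]],xatol=.02,fatol=1e-4,maxiter=600))
        if best is None or r.fun<best.fun: best=r
    return best.x,best.fun
def blue(c):
    i=c["img"].astype(int); m=(i[...,2]>i[...,0]+35)&(i[...,2]>70)
    return cv2.morphologyEx(m.astype(np.uint8),cv2.MORPH_CLOSE,np.ones((5,5),np.uint8))>0
BAY=None
def pack(c,init=(510,2,86)):
    W=cloud(c); b=blue(c)&(W[...,2]>.088)
    occ=(W[...,2]>.118)|np.isnan(W[...,2]); occ=cv2.dilate(occ.astype(np.uint8),np.ones((3,3),np.uint8))>0
    return fit(c,b,occ,.100,(110,160),init)
E
python3 - <<'E'
from h import *
for n in("top","side"):
    c=cap(n);W=cloud(c);save(c,"x.png")
    print(n,"pack",*pack(c))
    i=c["img"].astype(int);Z=W[...,2]
    occ=(Z>.19)|np.isnan(Z)
    occ=cv2.dilate(occ.astype(np.uint8),np.ones((3,3),np.uint8))>0
    wh=(Z>.16)&(Z<.19)&(i.min(-1)>120)
    print(" shelf",*fit(c,wh,occ,.171,(60,344),(530,120,86)))
    g=box(W,.48,.63,.29,.45,.04,.1)&((i.max(-1)-i.min(-1))<200)
    z0=np.zeros((400,640),bool)
    gb=(Z>.042)&(Z<.1)
    print(" gbox",*fit(c,gb&box(W,.48,.63,.29,.45,.04,.1),z0|(Z>.06),.05,(100,100),(555,367,-70)))
    gr=(Z>.074)&(Z<.1)
    print(" grip",*fit(c,gr,z0,.084,(46,13),(556,370,22)))
    b=(Z>.02)&(Z<.05)&(W[...,1]>.17)
    print(" bar rect",rect(plane(c,.035)[b&(W[...,1]<.27)&(W[...,0]>.35)&(W[...,0]<.7)]/1000))
    ym=(i[...,0]>150)&(i[...,1]>130)&(i[...,2]<90)&box(W,.3,.75,.1,.3,-.01,.05)
    for zz,lo,hi in((.035,.02,.05),(0,-.01,.01)):
        for x0,x1 in((.3,.53),(.53,.75)):
            m=ym&(Z>lo)&(Z<hi)&(W[...,0]>x0)&(W[...,0]<x1); P=plane(c,zz)[m]; print(" yel",zz,m.sum(),np.round(P.mean(0),1),np.round(P.min(0)),np.round(P.max(0)))
E
```

```text
top pack [510.99967646   2.08248614  92.24221933] 4.681516269737397
 shelf [525.80165765 117.53853717  87.24419289] 1.0522972662401422
 gbox [556.43607839 371.86228713 -67.71263415] 10.800132579872162
 grip [556.10677117 371.55889179  22.47138881] 13.63522318001334
 bar rect (array([531.6, 231.4]), array([258.3,  33.8]), -2.7)
 yel 0.035 24 [425.2 237.1] [421. 223.] [427. 253.]
 yel 0.035 27 [636.8 227.6] [632. 213.] [642. 243.]
 yel 0 61 [423.2 204.1] [417. 177.] [429. 262.]
 yel 0 68 [634.8 190.9] [627. 167.] [645. 252.]
side pack [512.93049498   8.59310484  91.78740511] 2.4893286763514344
 shelf [526.26395099 122.59265471  87.58473491] 9.163766221544382
 gbox [557.33806512 379.32645901 -67.80446871] 10.849136043980977
 grip [556.99244311 380.11050638  24.22418303] 29.85585591655669
 bar rect (array([531.7, 243. ]), array([258.5,  45.3]), -3.08)
 yel 0.035 41 [426.5 240.1] [420. 226.] [432. 254.]
 yel 0.035 42 [637.3 229.6] [631. 215.] [641. 246.]
 yel 0 27 [423.3 186.4] [417. 177.] [429. 197.]
 yel 0 23 [635.8 175.7] [631. 168.] [641. 182.]
```

```bash
python3 - <<'E'
from h import *
from scipy.spatial.transform import Rotation as R
o=manip.get_obs()
print(o["clock"],np.round(o["tool_pos"],4),np.round(R.from_quat(o["tool_rot"]).as_matrix(),4).tolist(),o["width"],manip.grip_point_offset)
print([x for x in dir(manip) if x[0]!="_"])
E
python3 -m pendant --help
```

```text
1.0 [ 0.2019 -0.6441  0.2313] [[0.2991, -0.9542, 0.0], [-0.9542, -0.2991, -0.0], [0.0, -0.0, -1.0]] 0.0851820801526259 -0.0187
['Unreachable', 'capture', 'finish_job', 'get_obs', 'grip_point_offset', 'silhouettes']invalid input: not JSON, or not a number
```

```bash
cat >> h.py <<'E'
O=np.array([530.7,217.4]);th=np.radians(87.2);u=np.array([np.cos(th),np.sin(th)]);v=np.array([-u[1],u[0]])
def tobay(p): d=np.array(p)[:2]-O; return np.round([d@u,d@v],1)
from scipy.spatial.transform import Rotation as R
def st():
    o=manip.get_obs(); m=R.from_quat(o["tool_rot"]).as_matrix()
    print("t",round(o["clock"],2),"tool bay",tobay(np.array(o["tool_pos"])*1000),"z",round(o["tool_pos"][2]*1000,1),"yaw x",round(np.degrees(np.arctan2(m[1,0],m[0,0])),1),"tilt",round(np.degrees(np.arccos(-m[2,2])),2),"F",np.round(o["wrist_force"],1),"w",round(o["width"],4),"J",np.round(o["joint_positions"],2))
def pp(init=(510,30,87),n="top"):
    c=cap(n); x,f=pack(c,init); b=tobay(x); ph=x[2]-87.2
    a=np.radians(ph);r=np.array([[np.cos(a),-np.sin(a)],[np.sin(a),np.cos(a)]])
    co={k:np.round(b+r@q,1) for k,q in dict(tn=(-55,80),tf=(-55,-80),fn=(55,80),ff=(55,-80)).items()}
    print("pack bay",b,"phi",round(ph,2),"err",round(f,2),"world",np.round(x,1).tolist(),{k:w.tolist() for k,w in co.items()}); return c
E
P="python3 -m pendant"
$P '[[0,0,0,6.73,1],[0,0,0,6.73,1],[0,0,0,6.73,1],[-0.047,-0.0195,0,0,1],[-0.047,-0.0195,0,0,1]]' >/dev/null
$P '[[-0.047,-0.0195,0,0,1],[-0.047,-0.0195,0,0,1],[-0.047,-0.0195,0,0,1],[-0.047,-0.0195,0,0,1],[-0.047,-0.0195,0,0,1]]' >/dev/null
$P '[[-0.047,-0.0195,0,0,1],[-0.047,-0.0195,0,0,1],[-0.047,-0.0195,0,0,1],[-0.047,-0.0195,0,0,1],[0,0,0.03,0,1]]'
python3 -c "from h import *;st()"
```

```text
clock: 2.5
tool_pos: [0.4415, -0.1434, 0.2059]
tool_rot: [-0.693, 0.721, -0.005, 0.002]
wrist_force: [0.3, -0.6, 0.4]
width: 0.0855
t 2.5 tool bay [-364.8   71.5] z 205.9 yaw x -92.3 tilt 0.62 F [ 0.3 -0.6  0.4] w 0.0855 J [-0.53 -0.18  2.11  0.    1.2   1.08]
```

```bash
P="python3 -m pendant"
$P '[[0,0,0.04,0,1],[0,0,0.04,0,1],[0,0,0.04,0,1],[0,0,0.04,0,1],[0,0,0.034,0,1]]' >/dev/null
$P '[[0,0,0,0,1]]' >/dev/null
python3 - <<'E'
from h import *
st(); c=cap("side"); s=cap("top")
for k in (c,s):
    W=cloud(k)
    for z in range(5,300,15):
        m=box(W,.36,.54,-.30,-.055,z/1000,(z+15)/1000)
        if m.sum()>8:
            P=W[m]*1000; b=np.c_[(P[:,:2]-O)@u,(P[:,:2]-O)@v]
            print(z,m.sum(),np.round(np.percentile(b,[1,99],axis=0)).tolist())
    print()
A=c["img"][60:260,260:560]; B=s["img"][160:360,240:540]
cv2.imwrite("pics/tool.png",np.vstack([cv2.resize(A,(450,300)),cv2.resize(B,(450,300))])[...,::-1])
E
```

```text
t 3.1 tool bay [-366.3   79.7] z 2.9 yaw x -92.8 tilt 0.64 F [-0.6  0.5 -0. ] w 0.0854 J [-0.54  0.15  2.23 -0.    0.78  1.07]
65 22 [[-397.0, 63.0], [-293.0, 92.0]]
80 53 [[-379.0, 36.0], [-283.0, 96.0]]
95 90 [[-377.0, 60.0], [-292.0, 99.0]]
110 89 [[-346.0, 65.0], [-296.0, 91.0]]
125 79 [[-366.0, 42.0], [-327.0, 113.0]]
140 110 [[-366.0, 42.0], [-326.0, 112.0]]
155 119 [[-360.0, 42.0], [-326.0, 113.0]]
170 139 [[-372.0, 42.0], [-328.0, 112.0]]
185 97 [[-363.0, 44.0], [-328.0, 110.0]]
200 41 [[-361.0, 42.0], [-315.0, 112.0]]
215 79 [[-340.0, 22.0], [-303.0, 103.0]]
230 125 [[-337.0, 19.0], [-298.0, 88.0]]
245 161 [[-337.0, 18.0], [-291.0, 101.0]]
260 191 [[-422.0, 22.0], [-284.0, 113.0]]
275 270 [[-418.0, 29.0], [-281.0, 121.0]]
290 218 [[-414.0, 41.0], [-280.0, 152.0]]

5 326 [[-522.0, -29.0], [-279.0, 149.0]]
65 11 [[-303.0, 68.0], [-296.0, 90.0]]
110 30 [[-315.0, 66.0], [-299.0, 89.0]]
125 12 [[-312.0, 66.0], [-304.0, 86.0]]
245 14 [[-414.0, 18.0], [-300.0, 90.0]]
260 73 [[-431.0, 19.0], [-295.0, 112.0]]
275 502 [[-430.0, 25.0], [-307.0, 115.0]]
290 429 [[-423.0, 36.0], [-296.0, 116.0]]
```

View pics/tool.png

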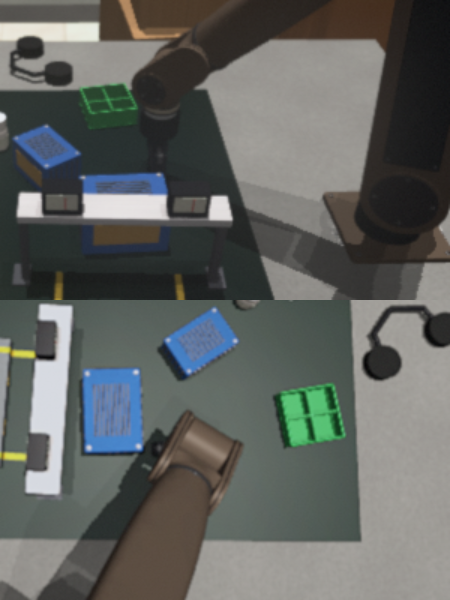

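```bash
P="python3 -m pendant"
$P '[[-0.014,0,0,0,1],[-0.01,0,0,0,1],[-0.01,0,0,0,1],[-0.01,0.001,0,0,1],[-0.01,0.001,0,0,1]]' >/dev/null
python3 -c "from h import *;st()"
$P '[[-0.01,0.001,0,0,1],[-0.01,0.002,0,0,1],[0,0,0,0,1]]' >/dev/null
python3 - <<'E'
from h import *
st(); c=pp((510,10,85)); c=pp((510,10,85),"side")
W=cloud(c:=cap("top"))
m=box(W,.3,.75,.06,.2,.185,.24); P=W[m]*1000; b=np.c_[(P[:,:2]-O)@u,(P[:,:2]-O)@v,P[:,2]]
for s in(-1,1):
    q=b[b[:,1]*s>0]; print("meter",np.round(np.percentile(q,[1,50,99],axis=0)).tolist())
E
```

```text
t 3.7 tool bay [-315.6   76.7] z 9.6 yaw x -92.6 tilt 0.32 F [-5.  -9.4  3.1] w 0.0849 J [-0.44  0.11  2.25 -0.01  0.78  1.18]
t 4.0 tool bay [-293.8   80.3] z 8.8 yaw x -92.6 tilt 0.14 F [-0.9 -2.9 -0. ] w 0.0855 J [-0.39  0.1   2.27 -0.    0.77  1.22]
pack bay [-184.4    3.6] phi -17.18 err 5.14 world [518.1, 33.4, 70.0] {'tn': [-213.3, 96.3], 'tf': [-260.6, -56.6], 'fn': [-108.2, 63.8], 'ff': [-155.5, -89.1]}
pack bay [-182.9  -13.6] phi -15.06 err 15.99 world [535.4, 34.0, 72.1] {'tn': [-215.2, 77.9], 'tf': [-256.8, -76.6], 'fn': [-109.0, 49.4], 'ff': [-150.6, -105.1]}
meter [[-108.0, -131.0, 188.0], [-91.0, -97.0, 221.0], [-71.0, -67.0, 227.0]]
meter [[-108.0, 69.0, 190.0], [-91.0, 100.0, 221.0], [-71.0, 132.0, 227.0]]
```

```bash
P="python3 -m pendant"
$P '[[-0.004,0.001,0,0,1],[0,0,0,0,1],[0.025,0,0,0,1],[0.03,0,0,0,1],[0,-0.044,0,0,1]]' >/dev/null
$P '[[0,-0.044,0,0,1],[0,-0.044,0,0,1],[0,0,0.002,0,1]]' >/dev/null
python3 - <<'E'
from h import *
st(); pp((518,33,70))
E
```

```text
t 4.95 tool bay [-346.3  -56.7] z 7.0 yaw x -92.8 tilt 0.45 F [ 0.5  0.2 -0.5] w 0.0853 J [-0.4   0.37  1.93  0.    0.83  1.22]
pack bay [-183.4    3.7] phi -18.48 err 5.8 world [518.1, 34.4, 68.7] {'tn': [-210.2, 97.0], 'tf': [-260.9, -54.7], 'fn': [-105.9, 62.1], 'ff': [-156.6, -89.6]}
```

```bash
P="python3 -m pendant"
$P '[[-0.014,0.004,0,0,1],[-0.01,-0.001,0,0,1],[-0.01,-0.002,0,0,1],[-0.01,-0.002,0,0,1],[-0.01,-0.002,0,0,1]]' 
$P '[[-0.01,-0.003,0,0,1],[-0.01,-0.003,0,0,1],[0,0,0,0,1]]'
python3 - <<'E'
from h import *
st(); pp((518,50,87))
E
```

```text
clock: 5.5
tool_pos: [0.5688, -0.0767, 0.0057]
tool_rot: [-0.689, 0.724, -0.001, -0.0]
wrist_force: [2.0, -7.3, -1.8]
width: 0.0855
clock: 5.8
tool_pos: [0.576, -0.056, 0.0059]
tool_rot: [-0.69, 0.724, -0.001, 0.0]
wrist_force: [0.5, -2.5, 0.5]
width: 0.0857
t 5.8 tool bay [-270.8  -58.6] z 5.9 yaw x -92.8 tilt 0.07 F [ 0.5 -2.5  0.5] w 0.0857 J [-0.27  0.37  1.94 -0.    0.84  1.35]
pack bay [-148.1    1.5] phi 6.72 err 3.52 world [521.9, 69.6, 93.9] {'tn': [-212.1, 74.5], 'tf': [-193.4, -84.4], 'fn': [-102.8, 87.4], 'ff': [-84.1, -71.5]}
```

```bash
P="python3 -m pendant"
$P '[[-0.01,-0.004,0,0,1],[-0.01,-0.004,0,0,1],[-0.002,0,0,0,1],[0,0,0,0,1]]'
python3 - <<'E'
from h import *
st(); pp((518,80,105))
E
```

```text
clock: 6.25
tool_pos: [0.5856, -0.0357, 0.0059]
tool_rot: [-0.69, 0.724, -0.001, -0.0]
wrist_force: [2.4, -5.8, 0.1]
width: 0.0852
t 6.25 tool bay [-250.1  -67.2] z 5.9 yaw x -92.8 tilt 0.12 F [ 2.4 -5.8  0.1] w 0.0852 J [-0.23  0.38  1.92 -0.    0.84  1.39]
pack bay [-137.9   -0. ] phi 17.55 err 2.21 world [524.0, 79.7, 104.7] {'tn': [-214.5, 59.7], 'tf': [-166.2, -92.9], 'fn': [-109.6, 92.9], 'ff': [-61.3, -59.7]}
```

```bash
P="python3 -m pendant"
$P '[[0.025,0,0,0,1],[0.025,0,-0.006,0,1],[0,0.042,-0.006,0,1],[0,0.042,0,0,1],[0,0.042,0,0,1]]' >/dev/null
$P '[[-0.002,0,0,0,1],[0,0,0,0,1]]' >/dev/null
python3 - <<'E'
from h import *
st(); pp((518,80,105))
E
```

```text
t 7.0 tool bay [-296.3   60.9] z 16.7 yaw x -92.8 tilt 0.12 F [-0.  -0.2  1.1] w 0.0855 J [-0.39  0.12  2.22  0.    0.8   1.23]
pack bay [-1.372e+02  1.000e-01] phi 17.01 err 3.41 world [523.9, 80.4, 104.2] {'tn': [-213.2, 60.5], 'tf': [-166.4, -92.5], 'fn': [-108.0, 92.7], 'ff': [-61.2, -60.3]}
```

```bash
P="python3 -m pendant"
$P '[[-0.012,-0.002,0,0,1],[-0.01,0.001,0,0,1],[-0.01,0.002,0,0,1],[-0.01,0.002,0,0,1],[-0.01,0.002,0,0,1]]' 
$P '[[-0.01,0.003,0,0,1],[-0.01,0.003,0,0,1],[0,0,0,0,1]]'
python3 - <<'E'
from h import *
st(); c=pp((525,100,87)); save(c,"t3.png")
E
```

```text
clock: 7.55
tool_pos: [0.456, -0.0257, 0.0182]
tool_rot: [-0.691, 0.723, -0.001, -0.002]
wrist_force: [-4.5, -10.2, 3.6]
width: 0.0855
clock: 7.85
tool_pos: [0.4507, -0.0036, 0.0176]
tool_rot: [-0.691, 0.723, -0.0, -0.0]
wrist_force: [-0.9, -2.0, -0.2]
width: 0.0859
t 7.85 tool bay [-224.7   69.1] z 17.6 yaw x -92.7 tilt 0.06 F [-0.9 -2.  -0.2] w 0.0859 J [-0.23  0.1   2.24 -0.    0.8   1.38]
pack bay [-102.7   -8. ] phi -5.0 err 5.48 world [533.7, 114.5, 82.2] {'tn': [-150.5, 76.5], 'tf': [-164.5, -82.9], 'fn': [-40.9, 66.9], 'ff': [-54.9, -92.5]}
```

```bash
P="python3 -m pendant"
$P '[[-0.008,0.003,0,0,1],[-0.008,0.003,0,0,1],[-0.008,0.003,0,0,1],[0,0,0,0,1]]'
python3 - <<'E'
from h import *
st(); c=pp((530,130,72)); save(c,"t3.png")
m,_=pack(c,(530,130,72)),0
E
```

```text
clock: 8.3
tool_pos: [0.4426, 0.0206, 0.0174]
tool_rot: [-0.69, 0.724, 0.0, -0.0]
wrist_force: [-0.1, -1.0, -0.4]
width: 0.0851
t 8.3 tool bay [-200.8   78.4] z 17.4 yaw x -92.7 tilt 0.01 F [-0.1 -1.  -0.4] w 0.0851 J [-0.18  0.08  2.26 -0.    0.8   1.44]
pack bay [-92.6  -6.8] phi -15.84 err 4.23 world [533.0, 124.6, 71.4] {'tn': [-123.7, 85.2], 'tf': [-167.3, -68.8], 'fn': [-17.9, 55.2], 'ff': [-61.5, -98.8]}
```

View pics/t3.png

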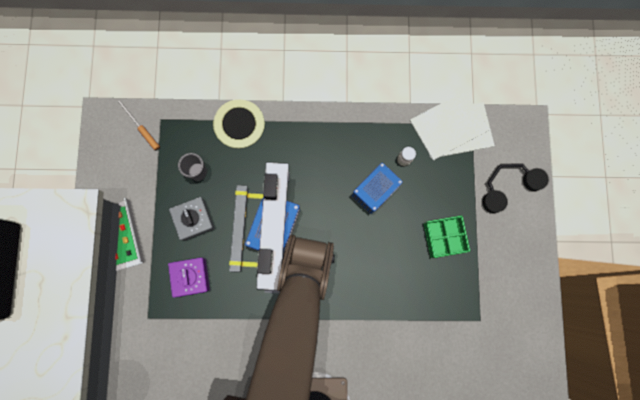

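```bash
P="python3 -m pendant"
$P '[[-0.005,0.002,0,0,1],[0,0,0,0,1]]'
python3 - <<'E'
from h import *
st(); c=pp((530,130,72))
W=cloud(c)
for t in("flux","small","tray","pencup"):
    b=dict(flux=(.72,.80,-.31,-.24,.06,.09),small=(.57,.73,-.25,-.08,.07,.09),tray=(.44,.59,-.47,-.32,.03,.06),pencup=(.66,.76,.32,.42,.075,.1))[t]
    m=box(W,*b); print(t,m.sum(),np.round(W[m].mean(0),4))
E
```

```text
clock: 8.55
tool_pos: [0.4407, 0.0253, 0.0173]
tool_rot: [-0.69, 0.724, -0.0, -0.0]
wrist_force: [-1.3, -3.3, -0.7]
width: 0.0856
t 8.55 tool bay [-196.3   80.5] z 17.3 yaw x -92.8 tilt 0.0 F [-1.3 -3.3 -0.7] w 0.0856 J [-0.17  0.08  2.27 -0.    0.8   1.45]
pack bay [-90.9  -6.4] phi -18.13 err 3.89 world [532.7, 126.3, 69.1] {'tn': [-118.3, 86.7], 'tf': [-168.1, -65.3], 'fn': [-13.7, 52.5], 'ff': [-63.5, -99.5]}
flux 147 [ 0.7565 -0.2771  0.0752]
small 1189 [ 0.6532 -0.183   0.0788]
tray 427 [ 0.5128 -0.3988  0.0416]
pencup 179 [0.7108 0.3716 0.0865]
```

```bash
P="python3 -m pendant"
$P '[[0.026,0,0,0,1],[0.026,0,0,0,1],[0,-0.047,0,0,1],[0,-0.047,0,0,1],[0,-0.047,0,0,1]]' >/dev/null
$P '[[0,0,0,0,1],[-0.012,0,0,0,1],[-0.01,-0.001,0,0,1],[-0.01,-0.002,0,0,1],[-0.01,-0.002,0,0,1]]'
python3 - <<'E'
from h import *
st(); c=pp((530,140,80))
E
```

```text
clock: 9.6
tool_pos: [0.5864, 0.0074, 0.0178]
tool_rot: [-0.689, 0.725, -0.002, 0.001]
wrist_force: [4.2, -7.2, -2.1]
width: 0.0852
t 9.6 tool bay [-207.   -65.9] z 17.8 yaw x -92.9 tilt 0.26 F [ 4.2 -7.2 -2.1] w 0.0852 J [-0.16  0.36  1.92 -0.    0.86  1.46]
pack bay [-68.8   0.7] phi -9.32 err 5.1 world [526.6, 148.7, 77.9] {'tn': [-110.1, 88.6], 'tf': [-136.0, -69.3], 'fn': [-1.6, 70.7], 'ff': [-27.5, -87.2]}
```

```bash
P="python3 -m pendant"
$P '[[-0.008,-0.002,0,0,1],[-0.008,-0.002,0,0,1],[0,0,0,0,1]]'
python3 - <<'E'
from h import *
st(); c=pp((530,160,86))
E
```

```text
clock: 9.95
tool_pos: [0.5904, 0.0243, 0.0178]
tool_rot: [-0.69, 0.724, -0.001, 0.0]
wrist_force: [3.1, -1.6, 0.3]
width: 0.0856
t 9.95 tool bay [-189.9  -69.1] z 17.8 yaw x -92.8 tilt 0.09 F [ 3.1 -1.6  0.3] w 0.0856 J [-0.13  0.37  1.91  0.    0.86  1.49]
pack bay [-59.4   1.4] phi -2.93 err 5.64 world [526.4, 158.2, 84.3] {'tn': [-110.2, 84.1], 'tf': [-118.4, -75.7], 'fn': [-0.4, 78.5], 'ff': [-8.6, -81.3]}
```

```bash
P="python3 -m pendant"
$P '[[-0.004,0,0,0,1],[-0.003,0,0,0,1],[0,0,0,0,1]]'
python3 - <<'E'
from h import *
st(); c=pp((530,160,86)); c=cap("side"); A=c["img"][160:300,250:430]
cv2.imwrite("pics/f1.png",cv2.resize(A,(720,560),interpolation=cv2.INTER_CUBIC)[...,::-1])
E
```

```text
clock: 10.3
tool_pos: [0.5916, 0.0298, 0.0181]
tool_rot: [-0.69, 0.724, -0.002, 0.0]
wrist_force: [-0.1, -7.8, 1.2]
width: 0.0853
t 10.3 tool bay [-184.4  -70. ] z 18.1 yaw x -92.8 tilt 0.19 F [-0.1 -7.8  1.2] w 0.0853 J [-0.12  0.37  1.91 -0.    0.86  1.5 ]
pack bay [-56.2   1.7] phi -0.8 err 4.1 world [526.3, 161.3, 86.4] {'tn': [-110.1, 82.5], 'tf': [-112.3, -77.5], 'fn': [-0.1, 80.9], 'ff': [-2.3, -79.1]}
```

View pics/f1.png

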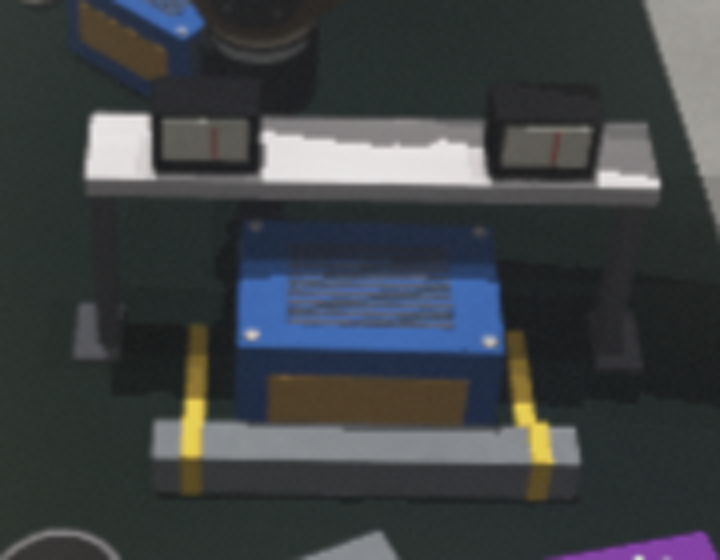

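```bash
P="python3 -m pendant"
$P '[[-0.002,0,0,0,1],[0,0,0,0,1]]' |grep force
$P '[[-0.0015,0,0,0,1],[0,0,0,0,1]]' |grep force
python3 - <<'E'
from h import *
st(); c=pp((530,160,86))
E
```

```text
wrist_force: [0.5, -6.3, 1.5]
wrist_force: [-1.1, -11.7, 2.2]
t 10.8 tool bay [-182.3  -68.9] z 17.8 yaw x -92.7 tilt 0.22 F [ -1.1 -11.7   2.2] w 0.0856 J [-0.12  0.37  1.91 -0.01  0.87  1.51]
pack bay [-55.2   1.7] phi 0.29 err 4.04 world [526.3, 162.4, 87.5] {'tn': [-110.6, 81.4], 'tf': [-109.8, -78.6], 'fn': [-0.6, 82.0], 'ff': [0.2, -78.0]}
```

```bash
P="python3 -m pendant"
$P '[[0.02,0,0,0,1],[0,0.046,0,0,1],[0,0.046,0,0,1],[0,0.046,0,0,1],[0,0,0,0,1]]' >/dev/null
$P '[[-0.012,0,0,0,1],[-0.004,0,0,0,1],[-0.001,0,0,0,1],[0,0,0,0,1]]'
python3 - <<'E'
from h import *
st(); c=pp((530,160,86))
E
```

```text
clock: 11.75
tool_pos: [0.4546, 0.0382, 0.0179]
tool_rot: [-0.69, 0.724, -0.001, 0.0]
wrist_force: [0.4, -0.6, 0.3]
width: 0.0856
t 11.75 tool bay [-182.7   67.3] z 17.9 yaw x -92.7 tilt 0.08 F [ 0.4 -0.6  0.3] w 0.0856 J [-0.14  0.11  2.23  0.    0.8   1.48]
pack bay [-55.1   1.7] phi 0.14 err 3.36 world [526.3, 162.5, 87.3] {'tn': [-110.3, 81.6], 'tf': [-109.9, -78.4], 'fn': [-0.3, 81.8], 'ff': [0.1, -78.2]}
```

```bash
P="python3 -m pendant"
$P '[[-0.002,0,0,0,1],[0,0,0,0,1]]' |grep force
$P '[[-0.002,0,0,0,1],[0,0,0,0,1]]' |grep force
python3 - <<'E'
from h import *
st(); c=pp((530,160,86))
E
```

```text
wrist_force: [-0.9, -10.3, 2.6]
wrist_force: [-3.1, -19.4, 4.6]
t 12.2 tool bay [-182.6   67.3] z 18.3 yaw x -92.6 tilt 0.41 F [ -3.1 -19.4   4.6] w 0.0853 J [-0.13  0.11  2.23 -0.01  0.8   1.49]
pack bay [-54.9   1.9] phi 0.12 err 3.26 world [526.1, 162.7, 87.3] {'tn': [-110.1, 81.8], 'tf': [-109.7, -78.2], 'fn': [-0.1, 82.0], 'ff': [0.3, -78.0]}
```

```bash
P="python3 -m pendant"
$P '[[0.02,0,0,0,1],[0.03,0,-0.02,0,1],[0,0,-0.05,0,1],[0,0,-0.05,0,1],[0,0,-0.05,0,1]]' >/dev/null
$P '[[0,0,-0.05,-8.55,1],[0,0,-0.04,-8.55,1],[0,0,0,-8.55,1],[0,0,0,-8.55,1],[0,0,0,-8.55,1]]' >/dev/null
$P '[[0,0,0,-8.55,1],[0,0,0,-8.55,1],[0,0,0,-8.55,1],[0,0,0,-8.55,1],[0,0,0,-8.55,1]]' >/dev/null
$P '[[0,0,0,-8.55,1],[0,0,0,-8.55,1],[0,0,0,-8.55,1],[0,0,0,-8.55,1],[0,0,0,-8.55,1]]' >/dev/null
$P '[[0,0,0,-8.55,1],[0,0,0,-8.55,1],[0,0,0,-8.55,1],[0,0,0,-8.55,1],[0,0,0,-8.55,1]]' >/dev/null
$P '[[0,0,0,-8.55,1],[0,0,0,-8.55,1],[0,0,0,-8.55,1],[0,0,0,-8.55,1],[0,0,0,0,1]]' >/dev/null
python3 - <<'E'
from h import *
st(); pp((530,160,86))
o=manip.get_obs();m=R.from_quat(o["tool_rot"]).as_matrix()
print(m.T@(np.array([.5563,.3717,o["tool_pos"][2]])-o["tool_pos"]))
E
```

```text
t 15.25 tool bay [-228.8   68.4] z 277.3 yaw x 112.4 tilt 0.04 F [ 0.9 -1.3 -0.2] w 0.0855 J [-0.24 -0.26  2.05  0.    1.36 -2.2 ]
pack bay [-54.9   1.7] phi -0.0 err 3.45 world [526.3, 162.6, 87.2] {'tn': [-109.9, 81.7], 'tf': [-109.9, -78.3], 'fn': [0.1, 81.7], 'ff': [0.1, -78.3]}
[3.11469008e-01 2.40954849e-01 2.25532130e-04]
```

```bash
P="python3 -m pendant"
$P '[[0.039,0.030,0,0,1],[0.039,0.030,0,0,1],[0.039,0.030,0,0,1],[0.039,0.030,0,0,1],[0.039,0.030,0,0,1]]' >/dev/null
$P '[[0.039,0.030,0,0,1],[0.039,0.030,0,0,1],[0.039,0.031,0,0,1],[0,0,0.04,0,1],[0,0,0.04,0,1]]' >/dev/null
$P '[[0,0,0.03,0,1],[0,0,0,0,1],[0,0,0,0,1]]' >/dev/null
python3 - <<'E'
from h import *
st(); c=cap("wrist"); W=cloud(c); Z=W[...,2]
m=(Z>.070)&(Z<.1)&box(W,.5,.62,.32,.43,0,.2)
print(m.sum(), rect(W[m]) if m.sum() else "", np.round(np.median(W[m],0),4) if m.sum() else "")
z0=np.zeros_like(m); print(fit(c,m,z0,.084,(46,13),(556,372,22)))
gb=(Z>.04)&(Z<.056); print(rect(W[box(W,.47,.65,.28,.46,.042,.056)]))
T=np.array(c["cam_to_world"]);print("cam",np.round(T[:3,3],3))
o=manip.get_obs();mm=R.from_quat(o["tool_rot"]).as_matrix()
print(mm.T@(np.array([.5563,.3717,o["tool_pos"][2]])-o["tool_pos"]))
save(c,"w.png")
E
```

```text
t 16.6 tool bay [156.1 -16.5] z 167.3 yaw x 112.3 tilt 0.05 F [0.6 0.6 0. ] w 0.0851 J [ 0.44  0.33  1.65  0.    1.17 -1.52]
1043 (array([556.5, 376.1]), array([45.8, 12.3]), 22.26) [0.5546 0.3751 0.083 ]
(array([554.91362104, 375.26177258,  22.52916127]), np.float64(11.311640411899122))
(array([556.6, 375.6]), array([99.8, 99.5]), 22.31)
cam [0.486 0.344 0.309]
[-1.31405664e-03  1.58166695e-05 -3.34980000e-07]
```

View pics/w.png

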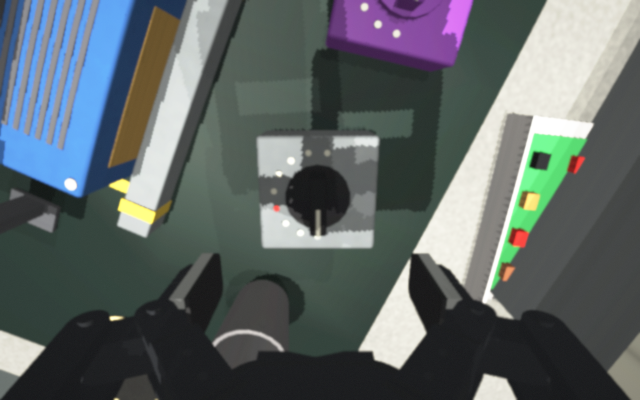

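Run:
```python
from h import *
c=cap("wrist"); o=manip.get_obs(); m=R.from_quat(o["tool_rot"]).as_matrix(); t=np.array(o["tool_pos"])
z=c["z_map"]
for r in(258,264,270,276,282):
    cols=np.where((z[r]>0)&(z[r]<.19))[0]; g=np.split(cols,np.where(np.diff(cols)>3)[0]+1)
    print(r,[(int(a[0]),int(a[-1]),round(float(np.median(z[r][a])),3)) for a in g if len(a)>3])
for k in(0,-.013,-.03): print(k,proj(c,t+m@[0,0,k]), "L/R",proj(c,t+m@[.0425,0,k]),proj(c,t+m@[-.0425,0,k]))
print("knob col at tool axis z .084:",proj(c,[*t[:2],.084]),"bar mean px")
W=cloud(c); mm=(W[...,2]>.07)&(W[...,2]<.1)&box(W,.5,.62,.32,.43,0,.2); v_,u_=np.where(mm); print(u_.mean(),v_.mean(),K(c)[0,0])
```

```text
258 [(199, 220, 0.134), (410, 432, 0.134)]
264 [(194, 220, 0.13), (410, 437, 0.13)]
270 [(180, 221, 0.131), (409, 450, 0.13)]
276 [(175, 221, 0.127), (409, 455, 0.126)]
282 [(171, 222, 0.124), (408, 459, 0.124)]
0 [[314.40033408 259.68125918]] L/R [[401.2023224  259.52728906]] [[227.58632649 259.41421328]]
-0.013 [[314.35083643 273.48181383]] L/R [[408.49863968 273.23890996]] [[220.19001267 273.11853273]]
-0.03 [[314.27206024 295.49117795]] L/R [[420.0859993  295.06076201]] [[208.44399395 294.92899995]]
knob col at tool axis z .084: [[314.55562364 203.63961064]] bar mean px
317.9768115942029 202.24734299516908 321.6321177257666
```

```bash
P="python3 -m pendant"
$P '[[0.002,0.001,0.03,0,1],[0,0,0.03,0,1],[0,0,0.03,0,1],[0,0,0.0145,0,1],[0,0,0,0,1]]'
python3 -c "from h import *;st()"
$P '[[0,0,0,0,0.3],[0,0,0,0,0.3],[0,0,0,0,0.3],[0,0,0,0,0.3],[0,0,0,0,0.3]]' 30 
$P '[[0,0,0,0,0],[0,0,0,0,0],[0,0,0,0,0],[0,0,0,0,0],[0,0,0,0,0]]' 30
python3 -c "from h import *;st()"
```

```text
clock: 17.2
tool_pos: [0.5544, 0.3743, 0.062]
tool_rot: [0.556, 0.831, -0.001, -0.001]
wrist_force: [-0.2, -0.2, -0.6]
width: 0.0854
t 17.2 tool bay [157.9 -16. ] z 62.0 yaw x 112.4 tilt 0.12 F [-0.2 -0.2 -0.6] w 0.0854 J [ 0.44  0.45  1.7   0.    1.   -1.52]
clock: 17.7
tool_pos: [0.5552, 0.3748, 0.0635]
tool_rot: [0.556, 0.831, 0.0, 0.0]
wrist_force: [-0.2, 0.3, 0.4]
width: 0.0261
clock: 18.2
tool_pos: [0.555, 0.3746, 0.0632]
tool_rot: [0.556, 0.831, 0.0, 0.0]
wrist_force: [-0.7, -0.5, 3.1]
width: 0.0124
t 18.2 tool bay [158.2 -16.6] z 63.2 yaw x 112.4 tilt 0.01 F [-0.7 -0.5  3.1] w 0.0124 J [ 0.44  0.45  1.7  -0.    1.   -1.52]
```

```bash
P="python3 -m pendant"
$P '[[0,0,0,8,0],[0,0,0,8,0],[0,0,0,8,0],[0,0,0,8,0],[0,0,0,8,0]]' 30 | grep -E "force|width"
$P '[[0,0,0,8,0],[0,0,0,8,0],[0,0,0,8,0],[0,0,0,7,0],[0,0,0,0,0]]' 30
python3 -c "
from h import *;st();print(manip.get_obs()['moment'])
c=cap('wrist');save(c,'w2.png')
W=cloud(c);m=(W[...,2]>.07)&(W[...,2]<.09);print(m.sum())"
```

```text
wrist_force: [-0.7, 2.9, 1.3]
width: 0.0117
clock: 19.2
tool_pos: [0.5556, 0.3773, 0.0632]
tool_rot: [0.936, 0.352, 0.003, -0.002]
wrist_force: [1.6, 7.2, 0.3]
width: 0.0122
t 19.2 tool bay [160.9 -17.1] z 63.2 yaw x 41.2 tilt 0.39 F [1.6 7.2 0.3] w 0.0122 J [ 0.44  0.45  1.69  0.    0.99 -0.28]
[ 1.04107951 -0.190957    0.00517121]
7275
```

View pics/w2.png

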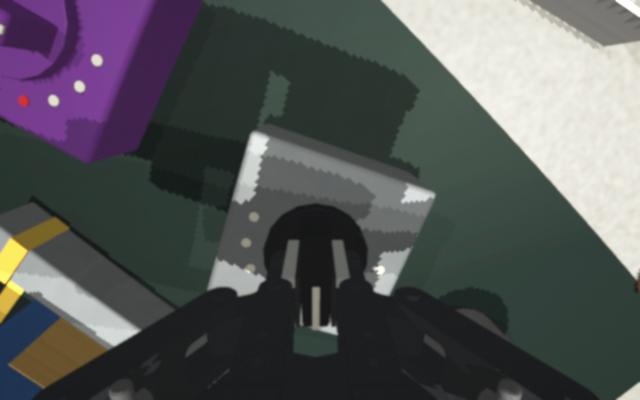

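```bash
P="python3 -m pendant"
$P '[[0,0,0,0,1],[0,0,0,0,1],[0,0,0,0,1],[0,0,0,0,1],[0,0,0,0,1]]' | grep width
$P '[[0,0,-0.03,0,1],[0,0,-0.04,0,1],[0,0,-0.04,0,1],[0,0,0,0,1],[0,0,0,0,1]]'
python3 - <<'E'
from h import *
st(); c=cap("wrist"); W=cloud(c);Z=W[...,2]
m=(Z>.070)&(Z<.1)&box(W,.5,.62,.32,.43,0,.2); print("bar",rect(W[m]))
i=c["img"].astype(int); r=(i[...,0]>140)&(i[...,1]<80)&box(W,.5,.62,.31,.44,.03,.07)
C=W[m].mean(0)[:2]; 
if r.any():
    d=W[r].mean(0)[:2]-np.array([.5566,.3756]);print("red dir",np.degrees(np.arctan2(d[1],d[0])))
wl=m&(i.min(-1)>120); d=W[wl].mean(0)[:2]-C; print("white dir",wl.sum(),np.degrees(np.arctan2(d[1],d[0])))
W=cloud(t:=cap("top"))
for k,b in dict(flux=(.72,.80,-.31,-.24,.06,.09),tray=(.44,.59,-.47,-.32,.03,.06),pencup=(.66,.76,.32,.42,.075,.1)).items():
    m=box(W,*b); print(k,m.sum(),np.round(W[m].mean(0),4))
pp((530,160,86))
s=cap("side")
cv2.imwrite("pics/end.png",np.hstack([cv2.resize(c["img"],(400,250)),cv2.resize(s["img"][160:360,240:440],(400,400))[:250]])[...,::-1])
E
```

```text
width: 0.0831
clock: 20.25
tool_pos: [0.5557, 0.3749, 0.1747]
tool_rot: [0.935, 0.354, 0.002, -0.0]
wrist_force: [0.3, 0.2, -0.4]
width: 0.0854
t 20.25 tool bay [158.5 -17.2] z 174.7 yaw x 41.4 tilt 0.2 F [ 0.3  0.2 -0.4] w 0.0854 J [ 0.44  0.32  1.64 -0.    1.18 -0.28]
bar (array([557.3, 376.3]), array([46.2, 13. ]), -49.37)
white dir 93 -48.620115581961606
flux 148 [ 0.7562 -0.2771  0.0752]
tray 420 [ 0.5134 -0.399   0.0417]
pencup 172 [0.7123 0.3722 0.0867]
pack bay [-54.9   2. ] phi 0.08 err 2.87 world [526.0, 162.7, 87.3] {'tn': [-110.0, 81.9], 'tf': [-109.8, -78.1], 'fn': [-0.0, 82.1], 'ff': [0.2, -77.9]}
```

View pics/end.png

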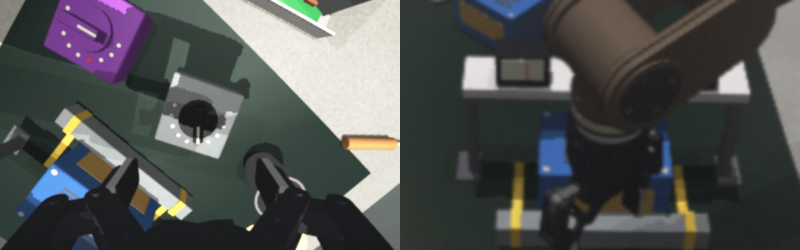

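```bash
python3 -c "from h import *;print(manip.finish_job())"
```

```text
the job is handed in; nothing more can be done
None
```

I walked the pack home and turned the grey selector three clicks to the red dot, then handed the job in at about 20 s.

**Walk:** I pushed the near, far, near and far corners in turn, then finished with a light near push.
- The first three swings were about 18.5°, 17.5° and 18.1° past square.
- The last two pushes seated the front flat, and the pack stopped moving at about 19 N.

**Last checks:**
- **Pack:** it sits at x −54.9, y 2.0 mm in the bay and 0.1° off square. Both front corners are within 0.3 mm of the bar, between the yellow marks.
- **Selector:** the grip bar went from 22.3° to −49.4°, which is 71.7° clockwise, with the white line towards the third dot. The gripper is open and clear of it. My colour check for the red dot found nothing in that last picture, so this rests on the measured angle.
- **Bystanders:** the tray and white jar read the same as earlier, within 1 mm. The pen cup's reading shifted by about 1.5 mm, probably because the arm hid part of it, since nothing was felt touching it.

**What did not go as described:**
- **Tool lean:** the moves cannot lean the tool, so I pushed with it upright, using the outside of the open front finger. Contact was therefore somewhat high on the tail, about 60–100 mm up. I saw no tipping.
- **Small pack:** the smaller blue look-alike moved a few centimetres and turned slightly, most likely nudged by the rear finger during a far-corner approach. It did not touch the jar.
- **Side camera:** it read several millimetres off from the top camera, so I used the top camera for the pack and the wrist camera for the knob.

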